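# Unload the kiln row into the cooling pan in reverse

## Task

Move the four glass beads on their upright rods from the firebrick row on the kiln shelf into the four bays of the copper-bottomed cooling pan, one standing upright in each bay, in reverse order: the bead that was leftmost as seen from the robot goes into the rightmost bay, the next into the next, and so on. Set the beads down gently, never dropping or tipping one over, and leave the ceramic kiln post standing where it is.

Things in the scene. Friction and masses are not known exactly. Their poses are not given: they have to be found in the camera images.
- bead_round: Loose: amber glass bead, a ball of 34 mm diameter, fixed on an upright steel rod with a flat dark round foot. Foot 40 mm diameter, 8 mm thick; rod 10 mm diameter, its top 100 mm above the foot's underside, bare from 53 mm up (grip there); bead centre 35 mm up. 0.10 to 0.19 kg. Origin: centre of the foot's underside; z up along the rod.
- bead_disc: Loose: amber glass bead, a flat disc of 48 mm diameter, 12 mm thick, fixed on an upright steel rod with a flat dark round foot. Foot 40 mm diameter, 8 mm thick; rod 10 mm diameter, its top 100 mm above the foot's underside, bare from 53 mm up (grip there); bead centre 35 mm up. 0.10 to 0.19 kg. Origin: centre of the foot's underside; z up along the rod.
- bead_tube: Loose: amber glass bead, a slim upright cylinder of 24 mm diameter, 36 mm tall, fixed on an upright steel rod with a flat dark round foot. Foot 40 mm diameter, 8 mm thick; rod 10 mm diameter, its top 100 mm above the foot's underside, bare from 53 mm up (grip there); bead centre 35 mm up. 0.10 to 0.19 kg. Origin: centre of the foot's underside; z up along the rod.
- bead_square: Loose: amber glass bead, a 30 mm cube, fixed on an upright steel rod with a flat dark round foot. Foot 40 mm diameter, 8 mm thick; rod 10 mm diameter, its top 100 mm above the foot's underside, bare from 53 mm up (grip there); bead centre 35 mm up. 0.10 to 0.19 kg. Origin: centre of the foot's underside; z up along the rod.
- brick_round: Fixed firebrick tile on the kiln shelf (74 x 60 x 25 mm, flat top 37 mm above the bench) on which the round bead stands at the start; it stays put and so still shows that bead's old place in the row. Origin: centre of the underside; the top is at z = 25 mm; x and y as the kiln shelf's.
- brick_disc: Fixed firebrick tile on the kiln shelf (74 x 60 x 25 mm, flat top 37 mm above the bench) on which the disc bead stands at the start; it stays put and so still shows that bead's old place in the row. Origin: centre of the underside; the top is at z = 25 mm; x and y as the kiln shelf's.
- brick_tube: Fixed firebrick tile on the kiln shelf (74 x 60 x 25 mm, flat top 37 mm above the bench) on which the tube bead stands at the start; it stays put and so still shows that bead's old place in the row. Origin: centre of the underside; the top is at z = 25 mm; x and y as the kiln shelf's.
- brick_square: Fixed firebrick tile on the kiln shelf (74 x 60 x 25 mm, flat top 37 mm above the bench) on which the square bead stands at the start; it stays put and so still shows that bead's old place in the row. Origin: centre of the underside; the top is at z = 25 mm; x and y as the kiln shelf's.
- kiln_shelf: Fixed white ceramic kiln shelf, 100 x 280 x 12 mm, flat on the bench, carrying the four firebrick tiles side by side. Origin: centre of its underside. Its y runs along the row, +y to the left end as the robot sees it; the four tiles stand at y = +99, +33, -33, -99 mm, in any order.
- pan: Fixed copper-bottomed cooling pan, 70 x 268 mm outside, walls 4 mm, partitions make four bays in a row, each 62 x 62 mm inside. Origin: centre of its underside; inner floor at z = 4 mm, rims and partitions at z = 14 mm. y runs along the row, +y to the left as the robot sees it; bay centres at x = 0, y = +99, +33, -33, -99 mm. Wire handles at the ends reach y = +-153 mm.
- kiln_post: Bystander, loose: white ceramic tube standing upright, 32 mm diameter, 55 mm tall. Origin: centre of its underside.
Not all that is in view belongs to the job. What is shaped like the bead_round but blue or turquoise is not meant.

How it is judged (in metres and radians):
At the end, for the whole second after the job is handed in: Every bead stands upright (within 0.12 rad) and at rest with its foot on the floor of its own bay, within 15 mm of the bay's centre along the pan's x and y, and the bays hold the row in reverse: a bead whose tile is at y on the kiln shelf stands at -y on the pan (((y of brick_round in the frame of kiln_shelf between 0.079 and 0.119 m and y of bead_round in the frame of pan between -0.114 and -0.084 m) or (y of brick_round in the frame of kiln_shelf between 0.013 and 0.053 m and y of bead_round in the frame of pan between -0.048 and -0.018 m) or (y of brick_round in the frame of kiln_shelf between -0.053 and -0.013 m and y of bead_round in the frame of pan between 0.018 and 0.048 m) or (y of brick_round in the frame of kiln_shelf between -0.119 and -0.079 m and y of bead_round in the frame of pan between 0.084 and 0.114 m)) and x of bead_round in the frame of pan between -0.015 and 0.015 m and z of bead_round in the frame of pan between -0.002 and 0.01 m and angle between each of bead_round, bead_disc, bead_tube, bead_square's own z axis and vertical below 0.12 rad and linear speed of each of bead_round, bead_disc, bead_tube, bead_square below 0.03 m/s and angular speed of each of bead_round, bead_disc, bead_tube, bead_square below 0.3 rad/s and ((y of brick_disc in the frame of kiln_shelf between 0.079 and 0.119 m and y of bead_disc in the frame of pan between -0.114 and -0.084 m) or (y of brick_disc in the frame of kiln_shelf between 0.013 and 0.053 m and y of bead_disc in the frame of pan between -0.048 and -0.018 m) or (y of brick_disc in the frame of kiln_shelf between -0.053 and -0.013 m and y of bead_disc in the frame of pan between 0.018 and 0.048 m) or (y of brick_disc in the frame of kiln_shelf between -0.119 and -0.079 m and y of bead_disc in the frame of pan between 0.084 and 0.114 m)) and x of bead_disc in the frame of pan between -0.015 and 0.015 m and z of bead_disc in the frame of pan between -0.002 and 0.01 m and ((y of brick_tube in the frame of kiln_shelf between 0.079 and 0.119 m and y of bead_tube in the frame of pan between -0.114 and -0.084 m) or (y of brick_tube in the frame of kiln_shelf between 0.013 and 0.053 m and y of bead_tube in the frame of pan between -0.048 and -0.018 m) or (y of brick_tube in the frame of kiln_shelf between -0.053 and -0.013 m and y of bead_tube in the frame of pan between 0.018 and 0.048 m) or (y of brick_tube in the frame of kiln_shelf between -0.119 and -0.079 m and y of bead_tube in the frame of pan between 0.084 and 0.114 m)) and x of bead_tube in the frame of pan between -0.015 and 0.015 m and z of bead_tube in the frame of pan between -0.002 and 0.01 m and ((y of brick_square in the frame of kiln_shelf between 0.079 and 0.119 m and y of bead_square in the frame of pan between -0.114 and -0.084 m) or (y of brick_square in the frame of kiln_shelf between 0.013 and 0.053 m and y of bead_square in the frame of pan between -0.048 and -0.018 m) or (y of brick_square in the frame of kiln_shelf between -0.053 and -0.013 m and y of bead_square in the frame of pan between 0.018 and 0.048 m) or (y of brick_square in the frame of kiln_shelf between -0.119 and -0.079 m and y of bead_square in the frame of pan between 0.084 and 0.114 m)) and x of bead_square in the frame of pan between -0.015 and 0.015 m and z of bead_square in the frame of pan between -0.002 and 0.01 m); the robot touches nothing.
It fails at once if a bead is dropped or flung: it moves faster than 0.7 m/s while the fingers do not touch it ((contact force between bead_round and the fingers below 0.05 N and linear speed of bead_round above 0.7 m/s) or (contact force between bead_disc and the fingers below 0.05 N and linear speed of bead_disc above 0.7 m/s) or (contact force between bead_tube and the fingers below 0.05 N and linear speed of bead_tube above 0.7 m/s) or (contact force between bead_square and the fingers below 0.05 N and linear speed of bead_square above 0.7 m/s)).
It fails at once if a bead is tipped over (leans more than 0.8 rad) (angle between any of bead_round, bead_disc, bead_tube, bead_square's own z axis and vertical above 0.8 rad).
It fails at once if the kiln post is moved by more than 25 mm (distance of kiln_post from where it was at the start of the episode above 0.025 m).
It also fails if it takes over 104 s, if anything falls off the work surface, if the arm or the gripper's body presses on something with over 40 N, if the wrist force passes 120 N, or if a joint passes its speed limit or range.

## Robot

A 6-joint arm with a two-finger parallel gripper is mounted at the origin on the work surface. World frame = base frame: x ahead of the robot, y to its left, z up, the work surface at z = 0. Lengths are in m, angles in degrees, forces in N, time in s.
With the tool pointing down it reaches from about 0.375 to 0.9 m from the base axis. Payload 3.1 kg.
Tool frame: the origin (TCP) lies on the centre line of the jaws, within the pads' length; the fingertips stand 17 mm ahead of it and the grasp point (between the pads) lies 2 mm behind it; z points along the fingers, y is the line along which they close (so a half turn about z gives the same grasp; the last joint's range is limited). The gripper opens to 87 mm and grips with 3 to 60 N. Pads are 19 mm wide; open, the fingers measure 117 mm over their backs; the gripper's body (75 mm by 190 mm) begins 51 mm behind the grasp point.
Start: joints at [-10.227, 30.224, 82.088, -0, 67.689, -10.227], TCP at [0.625, 0, 0.207] pointing down, gripper open.
Joint ranges: [-176.69, 176.69], [-43.24, 126.21], [12.49, 139.97], [-82, 262], [0, 151.66], [-163.58, 163.58]. Speed limits (degrees/s): [159.86, 159.86, 180, 180, 180, 180].

## Interface

Orientations are given as a 3x3 rotation matrix whose columns are the frame's x, y, z axes.
In Python, from rig import bot, imaging, finder gives the robot as it stands. The module is installed in compiled form; this text tells all that it offers.
- The arm moves only by the tool play_rows, never from a script. Its argument "motion" is a list that holds one entry, the list of rows, each a list of 6 numbers: the shift along the tool's x, y, z in shares of 1 m (1.0 is 1 m), then the turn, a rotation vector about the tool's x, y, z in a scale on which 1.0 is 180 degrees. In form: [[[dx, dy, dz, wx, wy, wz], ...]]. A call has 1 to 8 rows; each row is the pose to reach, as a shift and turn from the pose commanded when the call began, along the tool's axes at that moment; what a row does not reach only later rows make up. A row lasts 1/12 s, in which the tool goes at most 41.7 mm and 7.16 degrees, less where a joint would pass 70% of its speed; a pose out of reach is approached as far as the arm can. A call with a gripper value outside its range is refused whole. "fingers" is the finger opening in m, from 0 to 0.087, set as the call begins (left out, the last holds). The fingers move at their own pace and stop on an object; the grip force is fixed at half the most. Time passes only in rows, so rows that repeat a pose let the fingers close. It gives the time, the measured TCP pose, the force, the opening and the grip force at its end, in the units of the state.
- bot.read_state(): the state, without advancing time (a new reading comes with each control period).
- imaging.capture(name): name is "scene" or "side" or "wrist"; returns a dict with "frame" (480x640x3 uint8, red, green, blue), "camera_matrix" (3x3 intrinsics, pixels), "k1" (the pictures are not rectified: a ray, as slopes to the right and down, at radius r is drawn at 1 + k1 r^2 times it, then the intrinsics apply), "R" (3x3) and "t" (3): a world point X has camera coordinates R X + t. Camera axes: x right, y down, z forward; pixel columns grow to the right and rows downward; lengths in m; the calibration is good to about 2 mm. A picture is of the moment at which its call begins. There is no depth.
- bot.hand_in(): hands the job in; it is judged then, once.
Trained networks look in the newest picture that a camera, given by its name, has taken for a name from the list of things; names that differ only in an ending like _2 or _b are one class to them, and where a whole thing is asked for, a point or a joint stands for the part that bears it (a point fixed in the world has none). Each returns a list of dicts, best first, with "confidence" (0 to 1); they miss things now and then, are a little off and sometimes report something else, mostly with a low value. They report only what shows in the picture. A call takes as long as a camera call. They do not tell look-alikes from the thing itself.
- finder.recognise(camera, name): "at" ([x, y, z] in m, in world coordinates, good to about 4 mm: the middle of the surface that is visible of it).
- finder.outline_of(camera, name): "pixels" (480x640 bool, what is visible of it).
The state is a dict: "time_s": time; "joint_positions": joint angles; "qvel": joint speeds; "tau": joint torques, N m; "position": TCP position; "tcp_rot": TCP orientation; "force": force on the tool from outside, world axes, zero at the start; "moment": the same for the moment, N m; "opening": opening from 0.0 (shut) to 1.0 (fully open); "grasp_force": force on a finger pad.
Only numpy, scipy, OpenCV 4.12 (cv2) and the standard library are available. Lean on these libraries where they do the work, as an engineer would, in place of code of your own. Each camera call takes 0.05 s, during which the arm holds its last target. There are 200 camera calls.

## Working session

There is one attempt and no reset: what is moved stays moved. The work goes in short steps, Python scripts to look and compute and a tool call to move; the robot and the scene stay as the last step left them, time stands still between calls to the robot, and variables do not carry over. Pictures are saved under pics/ and viewed, at most 14 in all, crops included, and the job is handed in when it is done.

Besides the shell and the picture viewer there is one more tool, called after "Emit:" as name(argument=value, ...) on one line, values as JSON. play_rows: Moves the arm, as the interface text tells. Its arguments: {"type":"object","properties":{"motion":{"type":"array"},"fingers":{"type":"number"}},"required":["motion"]}

```bash
mkdir -p pics; cat > h.py <<'E'
import numpy as np, cv2
from rig import bot, imaging, finder
def ray(c,u,v):
    K=np.array(c["camera_matrix"]);xd=np.array([(u-K[0,2])/K[0,0],(v-K[1,2])/K[1,1]]);x=xd.copy()
    for _ in range(20): x=xd/(1+c["k1"]*(x@x))
    R=np.array(c["R"]);d=R.T@np.array([x[0],x[1],1]);return -R.T@np.array(c["t"]),d/np.linalg.norm(d)
def proj(c,X):
    p=np.array(c["R"])@np.array(X)+np.array(c["t"]);x=p[:2]/p[2];x=x*(1+c["k1"]*(x@x));K=np.array(c["camera_matrix"])
    return np.array([K[0,0]*x[0]+K[0,2],K[1,1]*x[1]+K[1,2]])
def tri(rs):
    A=sum(np.eye(3)-np.outer(d,d) for o,d in rs);b=sum((np.eye(3)-np.outer(d,d))@o for o,d in rs)
    X=np.linalg.solve(A,b);return X,[np.linalg.norm(np.cross(X-o,d)) for o,d in rs]
def onz(r,z): o,d=r;return o+d*(z-o[2])/d[2]
def save(c,n): cv2.imwrite(f"pics/{n}.png",c["frame"][:,:,::-1])
E
python3 - <<'E'
from h import *
np.set_printoptions(precision=4,suppress=True)
for cam in ["scene","side"]:
    c=imaging.capture(cam);save(c,cam)
    print(cam,"pos",-np.array(c["R"]).T@np.array(c["t"]),"fwd",np.array(c["R"])[2])
    for n in ["bead_round","bead_disc","bead_tube","bead_square","brick_round","kiln_shelf","pan","kiln_post"]:
        for d in finder.recognise(cam,n)[:5]: print(n,np.round(d["confidence"],2),np.round(d["at"],3),np.round(proj(c,d["at"])))
s=bot.read_state();print(s)
E
```

```text
scene pos [1.3412 0.0154 0.7231] fwd [-0.7741 -0.0447 -0.6315]
bead_round 0.92 [ 0.526 -0.304  0.073] [174. 241.]
bead_round 0.89 [ 0.498 -0.4    0.035] [133. 246.]
bead_round 0.76 [ 0.569 -0.413  0.036] [114. 268.]
bead_round 0.74 [ 0.652 -0.3    0.037] [161. 300.]
bead_round 0.67 [ 0.521 -0.233  0.078] [211. 238.]
bead_disc 0.97 [ 0.516 -0.235  0.076] [210. 237.]
bead_tube 0.73 [ 0.488 -0.112  0.066] [277. 235.]
bead_tube 0.65 [ 0.617 -0.01   0.043] [326. 291.]
bead_square 0.85 [ 0.496 -0.168  0.078] [247. 231.]
bead_square 0.45 [ 0.533 -0.305  0.074] [172. 242.]
brick_round 0.65 [ 0.55  -0.294  0.037] [179. 263.]
kiln_shelf 0.82 [ 0.539 -0.197  0.015] [231. 270.]
pan 0.76 [0.57  0.224 0.008] [452. 292.]
kiln_post 0.64 [ 0.619 -0.01   0.042] [326. 292.]
side pos [-0.005  -0.61    0.7055] fwd [ 0.5384  0.5473 -0.6408]
bead_round 0.94 [ 0.564 -0.418  0.039] [479. 337.]
bead_round 0.85 [ 0.492 -0.407  0.041] [449. 357.]
bead_round 0.77 [ 0.412 -0.415  0.041] [422. 391.]
bead_round 0.72 [ 0.519 -0.309  0.079] [414. 299.]
bead_round 0.64 [ 0.641 -0.315  0.039] [454. 282.]
bead_disc 0.62
[... 203 characters left out ...]
3 [ 0.465 -0.258  0.011] [366. 327.]
kiln_shelf 0.24 [ 0.509 -0.24   0.075] [378. 283.]
pan 0.85 [0.574 0.204 0.005] [251. 193.]
kiln_post 0.9 [ 0.6   -0.017  0.041] [324. 218.]
{'time_s': 0.9, 'joint_positions': array([-10.2271,  30.2216,  82.0875,  -0.0012,  67.6888, -10.2266]), 'qvel': array([ 0.0095,  0.0795, -0.0069, -0.0192, -0.0426, -0.0635]), 'tau': array([ -0.0003, -43.9999, -17.6988,   0.0634,   0.0504,  -0.    ]), 'position': array([0.625 , 0.    , 0.2068]), 'tcp_rot': array([[ 0.,  1.,  0.],
       [ 1., -0., -0.],
       [-0.,  0., -1.]]), 'force': array([ 0.0011, -0.7295, -0.451 ]), 'moment': array([-0.0603,  0.0269, -0.023 ]), 'grasp_force': 0.0, 'opening': 1.0011942901055224}
```

View images.

View pics/scene.png

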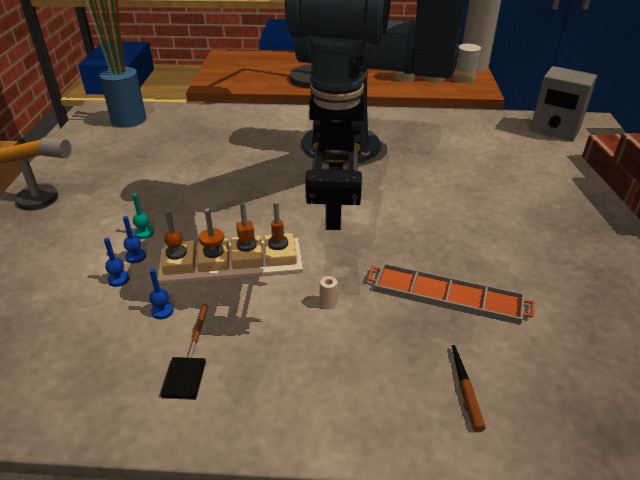

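View pics/side.png

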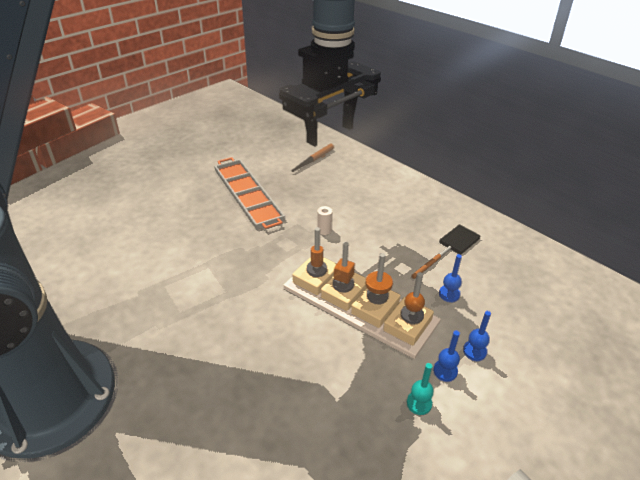

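```bash
python3 - <<'E'
from h import *
np.set_printoptions(precision=4,suppress=True)
guess={"bead_tube":[.486,-.116,.07],"bead_square":[.491,-.176,.07],"bead_disc":[.513,-.238,.07],"bead_round":[.523,-.306,.07]}
R={};T={}
crops=[]
for cam in ["scene","side"]:
    c=imaging.capture(cam)
    im=c["frame"].copy()
    for n,g in guess.items():
        p0=proj(c,g);best=None
        for d in finder.outline_of(cam,n):
            m=np.array(d["pixels"]);ys,xs=np.nonzero(m)
            if len(xs)and np.hypot(xs.mean()-p0[0],ys.mean()-p0[1])<25: best=m;break
        if best is None: print(cam,n,"none");continue
        ys,xs=np.nonzero(best)
        hsv=cv2.cvtColor(c["frame"],cv2.COLOR_RGB2HSV)
        am=best&(hsv[...,0]<16)&(hsv[...,1]>150)
        ay,ax=np.nonzero(am)
        # bead centre: bbox mid; rod top: topmost rows
        ctr=((ax.min()+ax.max())/2,(ay.min()+ay.max())/2)
        top=(xs[ys<=ys.min()+1].mean(),ys.min()+1)
        print(cam,n,round(d["confidence"],2),"bead",ctr,"mean",ax.mean(),ay.mean(),"top",top,"N",len(ax),len(xs))
        R.setdefault(n,[]).append(ray(c,ax.mean(),ay.mean()));T.setdefault(n,[]).append(ray(c,*top))
        cv2.circle(im,tuple(int(round(v)) for v in top),1,(0,255,0),-1);cv2.circle(im,(int(ax.mean()),int(ay.mean())),1,(0,255,255),-1)
    o=(150,190) if cam=="scene" else (280,220)
    crops.append(cv2.resize(im[o[1]:o[1]+110,o[0]:o[0]+170],None,fx=4.5,fy=2.7*1,interpolation=cv2.INTER_NEAREST))
cv2.imwrite("pics/c1.png",np.vstack(crops)[:,:,::-1])
for n in R: print(n,"bead",*tri(R[n]),"top",*tri(T[n]))
E
```

```text
scene bead_tube 0.8 bead (np.float64(277.0), np.float64(230.0)) mean 277.0956937799043 230.3397129186603 top (np.float64(275.5), np.int64(202)) N 209 509
scene bead_square 0.68 bead (np.float64(245.5), np.float64(231.5)) mean 245.19791666666666 231.79166666666666 top (np.float64(242.0), np.int64(203)) N 288 593
scene bead_disc 0.73 bead (np.float64(211.0), np.float64(237.0)) mean 210.92977528089887 237.87359550561797 top (np.float64(206.22222222222223), np.int64(209)) N 356 743
scene bead_round 0.88 bead (np.float64(173.0), np.float64(238.5)) mean 173.15151515151516 239.12987012987014 top (np.float64(168.0), np.int64(212)) N 231 553
side bead_tube 0.95 bead (np.float64(316.5), np.float64(256.0)) mean 316.2327044025157 256.22641509433964 top (np.float64(317.5), np.int64(229)) N 159 587
side bead_square 0.64 bead (np.float64(343.5), np.float64(270.5)) mean 342.9931740614334 271.25597269624575 top (np.float64(346.0), np.int64(243)) N 293 715
side bead_disc 0.8 bead (np.float64(379.0), np.float64(282.0)) mean 378.5571776155718 282.9537712895377 top (np.float64(381.7692307692308), np.int6
[... 326 characters left out ...]
4(0.0021747429352632526), np.float64(0.0021747429352631975)]
bead_square bead [ 0.4889 -0.1739  0.0707] [np.float64(0.0010034935518162054), np.float64(0.001003493551816247)] top [ 0.4899 -0.175   0.1381] [np.float64(0.0019193965285184344), np.float64(0.0019193965285183216)]
bead_disc bead [ 0.5122 -0.2368  0.0711] [np.float64(0.0014362112773848709), np.float64(0.0014362112773849537)] top [ 0.5124 -0.2366  0.1386] [np.float64(0.0008148898810194861), np.float64(0.0008148898810193332)]
bead_round bead [ 0.5207 -0.3079  0.0717] [np.float64(0.0013722859099976014), np.float64(0.0013722859099975357)] top [ 0.5231 -0.3061  0.1366] [np.float64(0.001361286540754562), np.float64(0.0013612865407545752)]
```

View pics/c1.png

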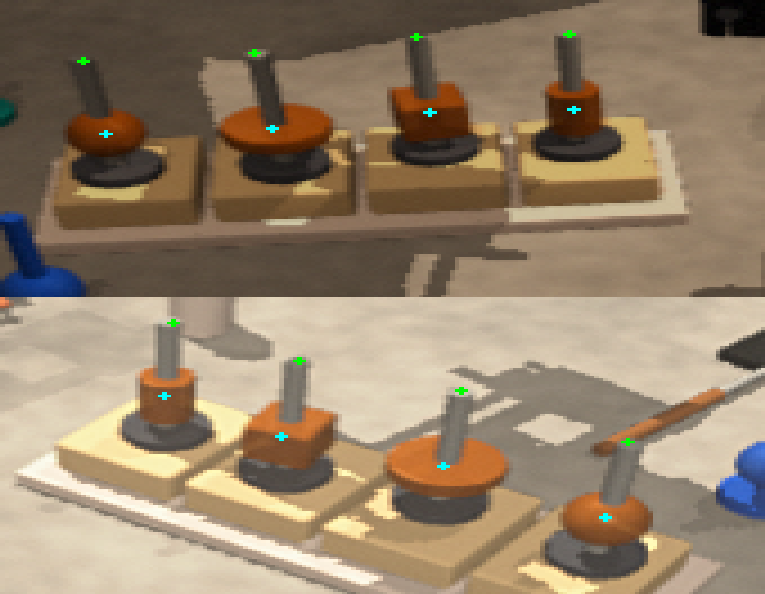

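```bash
cat > pan.py <<'E'
from h import *
from scipy.optimize import least_squares
Y=[.099,.033,-.033,-.099]
def bay(c,p,y):
    x0,y0,a,z0=p;Rz=np.array([[np.cos(a),-np.sin(a)],[np.sin(a),np.cos(a)]])
    q=lambda z:np.array([proj(c,[*(Rz@[sx*.031,y+sy*.031]+[x0,y0]),z0+z]) for sx,sy in((1,1),(-1,1),(-1,-1),(1,-1))],np.float32)
    _,I=cv2.intersectConvexConvex(q(.004),q(.014));M=cv2.moments(I);return np.array([M["m10"],M["m01"]])/M["m00"]
def blobs(c,u0,u1):
    hsv=cv2.cvtColor(c["frame"],cv2.COLOR_RGB2HSV);m=((hsv[...,0]<14)&(hsv[...,1]>140)&(hsv[...,2]>70)).astype(np.uint8)
    w=np.zeros_like(m);w[u0[1]:u1[1],u0[0]:u1[0]]=1
    n,_,s,ct=cv2.connectedComponentsWithStats(m*w)
    return [(tuple(ct[i]),s[i,4]) for i in range(1,n) if s[i,4]>100]
E
python3 - <<'E'
from pan import *
np.set_printoptions(precision=4,suppress=True)
cs=[imaging.capture("scene"),imaging.capture("side")]
b=[blobs(cs[0],(375,262),(526,322)),blobs(cs[1],(215,155),(290,228))]
for x in b: print([(np.round(p,1),a) for p,a in x])
P=[sorted([p for p,a in sorted(b[0],key=lambda t:-t[1])[:4]],key=lambda p:-p[0]),sorted([p for p,a in sorted(b[1],key=lambda t:-t[1])[:4]],key=lambda p:p[1])]
f=lambda p:np.concatenate([bay(c,p,y)-q for c,Q in zip(cs,P) for y,q in zip(Y,Q)])
for zfree in (0,1):
    g=f if zfree else (lambda p:f([*p,0]))
    r=least_squares(g,[.57,.21,0]+[0]*zfree,x_scale=.01);print(r.x,np.degrees(r.x[2]),"rms px",np.sqrt(np.mean(r.fun**2)));print(r.fun.reshape(-1,2))
    a=r.x[2]
    print([np.round([r.x[0]-np.sin(a)*y,r.x[1]+np.cos(a)*y],4) for y in Y])
E
```

```text
[(array([396.2, 279.4]), np.int32(571)), (array([430.6, 287.1]), np.int32(607)), (array([466.1, 295. ]), np.int32(639)), (array([502.7, 303.2]), np.int32(664))]
[(array([232.4, 170.5]), np.int32(213)), (array([242.1, 183.7]), np.int32(245)), (array([252.4, 198. ]), np.int32(274)), (array([263.9, 213.1]), np.int32(309))]
[0.5685 0.2126 0.0037] 0.21262495108111135 rms px 5.760797052351823
[[ -3.4248 -10.3069]
 [ -2.4261  -3.3297]
 [ -2.463    3.3957]
 [ -3.4075   9.8421]
 [-10.7578   3.8752]
 [ -4.1409   1.6999]
 [  2.8379  -0.9683]
 [  9.8501  -3.6304]]
[array([0.5682, 0.3116]), array([0.5684, 0.2456]), array([0.5687, 0.1796]), array([0.5689, 0.1136])]
[0.5695 0.2111 0.0001 0.0009] 0.006194485803836724 rms px 5.7941867371980065
[[ -4.0049 -10.2163]
 [ -3.0771  -3.3288]
 [ -3.1716   3.3079]
 [ -4.1604   9.6663]
 [-10.009    3.6076]
 [ -3.438    1.47  ]
 [  3.4959  -1.1553]
 [ 10.465   -3.7687]]
[array([0.5695, 0.3101]), array([0.5695, 0.2441]), array([0.5695, 0.1781]), array([0.5695, 0.1121])]
```

```bash
python3 - <<'E'
from pan import *
from scipy.optimize import minimize
np.set_printoptions(precision=4,suppress=True)
cs=[imaging.capture("scene"),imaging.capture("side")]
P=[[p for p,a in blobs(cs[0],(375,262),(526,322))],[p for p,a in blobs(cs[1],(215,155),(290,228))]]
P[0].sort(key=lambda p:-p[0]);P[1].sort(key=lambda p:p[1])
f=lambda p:np.concatenate([bay(c,p,y)-q for c,Q in zip(cs,P) for y,q in zip(Y,Q)])
for z in (0,1):
    e=lambda p:np.mean(f(p if z else [*p,0])**2)
    s0=[.57,.21,0]+[0]*z
    r=minimize(e,s0,method="Nelder-Mead",options=dict(initial_simplex=np.vstack([s0]+[np.array(s0)+np.eye(3+z)[i]*[.02,.02,.3,.01][i] for i in range(3+z)]),maxiter=3000,xatol=1e-6,fatol=1e-8))
    p=r.x;a=p[2];print(p,"deg",np.degrees(a),"rms",np.sqrt(r.fun));print([np.round([p[0]-np.sin(a)*y,p[1]+np.cos(a)*y],4) for y in Y])
E
```

```text
[ 0.5703  0.2154 -0.2779] deg -15.921809338787467 rms 0.6850123671147722
[array([0.5975, 0.3106]), array([0.5794, 0.2471]), array([0.5613, 0.1837]), array([0.5432, 0.1202])]
[ 0.5706  0.2152 -0.2786  0.0009] deg -15.963236371843504 rms 0.6499543189750737
[array([0.5978, 0.3103]), array([0.5797, 0.2469]), array([0.5615, 0.1834]), array([0.5434, 0.12  ])]
```

Emit:
play_rows(motion=[[[-0.02,-0.025,0,0,0,0],[-0.045,-0.055,0,0,0,0],[-0.07,-0.09,0,0,0,0],[-0.095,-0.12,0,0,0,0],[-0.11,-0.138,0,0,0,0],[-0.113,-0.143,0,0,0,0],[-0.113,-0.143,0,0,0,0]]], fingers=0.06)

```text
time_s: 2.18
position: [0.4811, -0.1137, 0.2071]
tcp_rot: [[0.003, 1.0, 0.0], [1.0, -0.003, 0.0], [0.0, 0.0, -1.0]]
force: [1.0, 0.5, 0.0]
opening: 0.698
grasp_force: 0.0
```

```bash
python3 - <<'E'
from h import *
c=imaging.capture("wrist");im=c["frame"].copy();print(bot.read_state()["position"])
for x,y in [(.482,-.113),(.4894,-.1745),(.5123,-.2367),(.522,-.3065)]:
    for z,col in ((.137,(0,255,0)),(.1,(255,0,255)),(.072,(0,255,255))):
        u=proj(c,[x,y,z]);print(np.round(u));cv2.circle(im,tuple(int(v) for v in np.round(u)),2,col,-1) if abs(u).max()<900 else 0
cv2.imwrite("pics/w1.png",im[:,:,::-1])
E
```

```text
[ 0.48248597 -0.11327561  0.20716075]
[324. 247.]
[324. 233.]
[324. 225.]
[334. 321.]
[333. 300.]
[332. 286.]
[360. 385.]
[356. 359.]
[354. 342.]
[368. 447.]
[364. 416.]
[361. 397.]
```

View pics/w1.png

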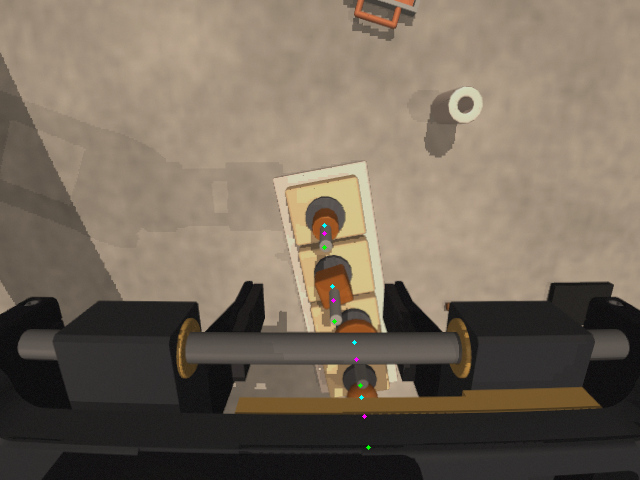

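Emit:
play_rows(motion=[[[0,0,0.02,0,0,0],[0,0,0.05,0,0,0],[0,0,0.078,0,0,0],[0,0,0.092,0,0,0],[0,0,0.095,0,0,0],[0,0,0.095,0,0,0]]])

```text
time_s: 2.73
position: [0.4828, -0.112, 0.1107]
tcp_rot: [[-0.002, 1.0, -0.001], [1.0, 0.002, 0.001], [0.001, -0.001, -1.0]]
force: [0.7, -0.5, 0.4]
opening: 0.692
grasp_force: 0.0
```

Emit:
play_rows(motion=[[[0,0,0,0,0,0],[0,0,0,0,0,0],[0,0,0,0,0,0],[0,0,0,0,0,0],[0,0,0,0,0,0],[0,0,0,0,0,0],[0,0,0,0,0,0],[0,0,0,0,0,0]]], fingers=0)

```text
time_s: 3.4
position: [0.482, -0.113, 0.1119]
tcp_rot: [[0.0, 1.0, 0.0], [1.0, -0.0, -0.0], [-0.0, 0.0, -1.0]]
force: [-0.1, 0.4, -0.0]
opening: 0.169
grasp_force: 0.0
```

Emit:
play_rows(motion=[[[0,0,0,0,0,0],[0,0,0,0,0,0],[0,0,0,0,0,0],[0,0,0,0,0,0]]])

```text
time_s: 3.73
position: [0.4822, -0.1131, 0.1118]
tcp_rot: [[-0.0, 1.0, 0.0], [1.0, 0.0, -0.0], [-0.0, 0.0, -1.0]]
force: [0.3, 0.4, 1.2]
opening: 0.095
grasp_force: 30.0
```

Emit:
play_rows(motion=[[[0,0,-0.008,0,0,0],[0,0,-0.025,0,0,0],[0,0,-0.05,0,0,0],[0.01,0.003,-0.072,0,0,0],[0.03,0.008,-0.083,0,0,0],[0.055,0.015,-0.088,0,0,0],[0.085,0.022,-0.09,0,0,0],[0.115,0.03,-0.09,0,0,0]]])

```text
time_s: 4.4
position: [0.512, 0.0029, 0.2028]
tcp_rot: [[0.001, 1.0, 0.001], [1.0, -0.001, -0.0], [-0.0, 0.001, -1.0]]
force: [0.5, 0.2, -1.7]
opening: 0.091
grasp_force: 30.0
```

Emit:
play_rows(motion=[[[0.03,0.008,0,0,0,0],[0.06,0.016,0,0,0,0],[0.085,0.022,0,0,0,0],[0.103,0.027,0,0,0,0],[0.113,0.03,0,0,0,0],[0.118,0.031,0,0,0,0],[0.118,0.031,0,0,0,0],[0.118,0.031,0,0,0,0]]])

```text
time_s: 5.07
position: [0.5425, 0.1193, 0.2016]
tcp_rot: [[0.0, 1.0, -0.001], [1.0, -0.0, -0.001], [-0.001, -0.001, -1.0]]
force: [0.3, -0.3, -1.8]
opening: 0.097
grasp_force: 30.0
```

```bash
python3 - <<'E'
from pan import *
c=imaging.capture("wrist");im=c["frame"].copy();print(bot.read_state()["position"])
a=-.2782;p=(.5705,.2153)
for y in (.132,.066,0,-.066,-.132):
    for x in (.033,-.033): 
        u=proj(c,[p[0]+np.cos(a)*x-np.sin(a)*y,p[1]+np.sin(a)*x+np.cos(a)*y,.014]);cv2.circle(im,tuple(int(v) for v in np.round(u)),2,(0,255,0),-1)
for y in Y:
    u=proj(c,[p[0]-np.sin(a)*y,p[1]+np.cos(a)*y,.004]);cv2.circle(im,tuple(int(v) for v in np.round(u)),3,(0,255,255),-1)
cv2.imwrite("pics/w2.png",im[:,:,::-1])
E
```

```text
[0.54252323 0.11896369 0.20162408]
```

View pics/w2.png

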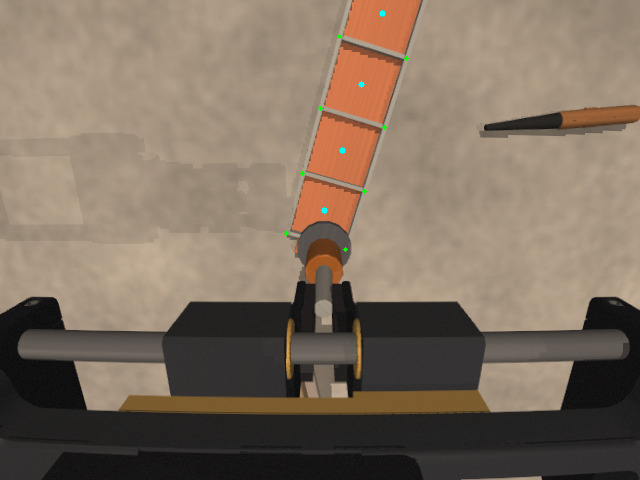

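Emit:
play_rows(motion=[[[0,0,0.012,0,0,0],[0,0,0.035,0,0,0],[0,0,0.062,0,0,0],[0,0,0.087,0,0,0],[0,0,0.104,0,0,0],[0,0,0.113,0,0,0],[0,0,0.118,0,0,0],[0,0,0.119,0,0,0]]])

```text
time_s: 5.78
position: [0.5429, 0.1193, 0.0823]
tcp_rot: [[0.001, 1.0, -0.001], [1.0, -0.001, -0.0], [-0.0, -0.001, -1.0]]
force: [-0.3, 0.3, -1.5]
opening: 0.097
grasp_force: 30.0
```

Emit:
play_rows(motion=[[[0,0,0.001,0,0,0],[0,0,0.002,0,0,0],[0,0,0.003,0,0,0],[0,0,0.0035,0,0,0],[0,0,0.004,0,0,0]]])

```text
time_s: 6.2
position: [0.5433, 0.1201, 0.0793]
tcp_rot: [[-0.0, 1.0, 0.001], [1.0, 0.0, 0.0], [0.0, 0.001, -1.0]]
force: [-1.0, -0.1, -1.9]
opening: 0.095
grasp_force: 30.0
```

Emit:
play_rows(motion=[[[0,0,0.0005,0,0,0],[0,0,0.001,0,0,0],[0,0,0.001,0,0,0]]])

```text
time_s: 6.45
position: [0.5439, 0.1201, 0.0787]
tcp_rot: [[-0.0, 1.0, 0.002], [1.0, 0.0, 0.0], [0.0, 0.002, -1.0]]
force: [-0.2, -0.3, 4.3]
opening: 0.096
grasp_force: 30.0
```

Contact. Release, rise, and go to the square.

Emit:
play_rows(motion=[[[0,0,0,0,0,0],[0,0,0,0,0,0],[0,0,0,0,0,0],[0,0,0,0,0,0],[0,0,0,0,0,0],[0,0,0,0,0,0]]], fingers=0.06)

```text
time_s: 6.95
position: [0.5428, 0.12, 0.0775]
tcp_rot: [[0.0, 1.0, -0.001], [1.0, -0.0, 0.0], [0.0, -0.001, -1.0]]
force: [0.1, 0.7, -0.6]
opening: 0.466
grasp_force: 0.0
```

Emit:
play_rows(motion=[[[0,0,-0.02,0,0,0],[0,0,-0.055,0,0,0],[0,0,-0.09,0,0,0],[0,0,-0.115,0,0,0],[0,0,-0.124,0,0,0],[0,0,-0.124,0,0,0]]])

```text
time_s: 7.45
position: [0.5447, 0.1201, 0.2042]
tcp_rot: [[-0.0, 1.0, 0.006], [1.0, 0.0, 0.0], [0.0, 0.006, -1.0]]
force: [-0.8, -0.5, -0.5]
opening: 0.689
grasp_force: 0.0
```

```bash
python3 - <<'E'
from h import *
c=imaging.capture("wrist");print(bot.read_state()["position"])
c2=imaging.capture("scene");c3=imaging.capture("side")
cv2.imwrite("pics/m1.png",np.hstack([cv2.resize(c["frame"][100:480,100:540],(400,345)),cv2.resize(c2["frame"][220:330,360:500],(400,345))])[:,:,::-1])
E
```

```text
[0.54316852 0.1200422  0.20214104]
```

View pics/m1.png

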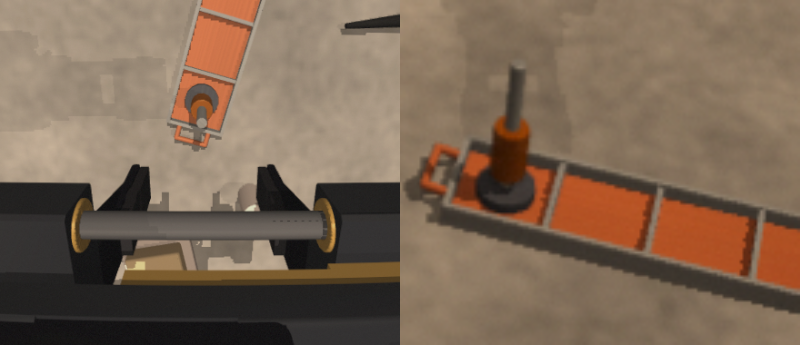

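Emit:
play_rows(motion=[[[-0.025,-0.004,0,0,0,0],[-0.06,-0.011,0,0,0,0],[-0.1,-0.018,0,0,0,0],[-0.14,-0.025,0,0,0,0],[-0.18,-0.032,0,0,0,0],[-0.22,-0.04,0,0,0,0],[-0.255,-0.046,0,0,0,0],[-0.28,-0.05,0,0,0,0]]])

```text
time_s: 8.27
position: [0.491, -0.1624, 0.1995]
tcp_rot: [[0.002, 1.0, -0.004], [1.0, -0.002, 0.001], [0.001, -0.004, -1.0]]
force: [0.4, -0.9, 0.5]
opening: 0.689
grasp_force: 0.0
```

Emit:
play_rows(motion=[[[-0.01,-0.002,0,0,0,0],[-0.0145,-0.003,0,0,0,0],[-0.0145,-0.003,0,0,0,0],[-0.0145,-0.003,0,0,0,0]]])

```text
time_s: 8.6
position: [0.4895, -0.1731, 0.2008]
tcp_rot: [[-0.0, 1.0, -0.002], [1.0, 0.0, 0.002], [0.002, -0.002, -1.0]]
force: [0.2, 0.8, -0.1]
opening: 0.693
grasp_force: 0.0
```

```bash
python3 - <<'E'
from h import *
c=imaging.capture("wrist");im=c["frame"].copy();print(bot.read_state()["position"])
for x,y in [(.49,-.1745),(.5123,-.2367),(.522,-.3065)]:
    u=proj(c,[x,y,.137]);print(np.round(u));cv2.circle(im,tuple(int(v) for v in np.round(u)),2,(0,255,0),-1)
cv2.imwrite("pics/w3.png",im[150:,150:500,::-1])
E
```

```text
[ 0.48967337 -0.17279656  0.20108944]
[324. 253.]
[353. 328.]
[362. 401.]
```

View pics/w3.png

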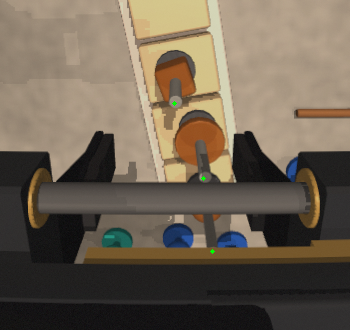

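Emit:
play_rows(motion=[[[0,0,0.015,0,0,0],[0,0,0.042,0,0,0],[0,0,0.07,0,0,0],[0,0,0.085,0,0,0],[0,0,0.09,0,0,0],[0,0,0.09,0,0,0],[0,0,0.09,0,0,0],[0,0,0.09,0,0,0]]])

```text
time_s: 9.32
position: [0.491, -0.1745, 0.1129]
tcp_rot: [[-0.001, 1.0, 0.002], [1.0, 0.001, -0.001], [-0.001, 0.002, -1.0]]
force: [0.5, 0.3, -0.3]
opening: 0.688
grasp_force: 0.0
```

Emit:
play_rows(motion=[[[0,0,0,0,0,0],[0,0,0,0,0,0],[0,0,0,0,0,0],[0,0,0,0,0,0],[0,0,0,0,0,0],[0,0,0,0,0,0],[0,0,0,0,0,0],[0,0,0,0,0,0]]], fingers=0)

```text
time_s: 9.98
position: [0.49, -0.1745, 0.1117]
tcp_rot: [[0.0, 1.0, -0.0], [1.0, -0.0, 0.0], [0.0, -0.0, -1.0]]
force: [-0.6, 0.6, -0.5]
opening: 0.164
grasp_force: 0.0
```

Emit:
play_rows(motion=[[[0,0,0,0,0,0],[0,0,0,0,0,0],[0,0,0,0,0,0],[0,0,0,0,0,0],[0,0,0,0,0,0]]])

```text
time_s: 10.4
position: [0.4901, -0.1745, 0.1117]
tcp_rot: [[0.0, 1.0, 0.0], [1.0, -0.0, -0.0], [-0.0, 0.0, -1.0]]
force: [0.7, 0.4, -0.0]
opening: 0.093
grasp_force: 30.0
```

Emit:
play_rows(motion=[[[0,0,-0.008,0,0,0],[0,0,-0.025,0,0,0],[0,0,-0.05,0,0,0],[0.01,0.002,-0.077,0,0,0],[0.03,0.006,-0.1,0,0,0],[0.058,0.012,-0.114,0,0,0],[0.09,0.018,-0.12,0,0,0],[0.123,0.025,-0.12,0,0,0]]])

```text
time_s: 11.07
position: [0.5158, -0.0509, 0.2342]
tcp_rot: [[0.002, 1.0, 0.004], [1.0, -0.002, -0.001], [-0.001, 0.004, -1.0]]
force: [0.7, 0.3, -1.6]
opening: 0.095
grasp_force: 30.0
```

Emit:
play_rows(motion=[[[0.034,0.007,0,0,0,0],[0.069,0.014,0,0,0,0],[0.104,0.021,0,0,0,0],[0.139,0.028,0,0,0,0],[0.172,0.034,0,0,0,0],[0.2,0.04,0,0,0,0],[0.22,0.044,0,0,0,0],[0.231,0.046,0,0,0,0]]])

```text
time_s: 11.73
position: [0.5606, 0.1822, 0.2318]
tcp_rot: [[-0.003, 1.0, -0.0], [1.0, 0.003, 0.001], [0.001, -0.0, -1.0]]
force: [0.0, -0.1, -2.4]
opening: 0.097
grasp_force: 30.0
```

Emit:
play_rows(motion=[[[0.004,0.0005,0,0,0,0],[0.004,0.0005,0,0,0,0],[0.004,0.0005,0.005,0,0,0],[0.004,0.0005,0.02,0,0,0],[0.004,0.0005,0.045,0,0,0],[0.004,0.0005,0.07,0,0,0],[0.004,0.0005,0.085,0,0,0],[0.004,0.0005,0.09,0,0,0]]])

```text
time_s: 12.4
position: [0.559, 0.1813, 0.1387]
tcp_rot: [[0.002, 1.0, -0.007], [1.0, -0.002, -0.001], [-0.001, -0.007, -1.0]]
force: [-0.1, 0.4, -2.2]
opening: 0.095
grasp_force: 30.0
```

```bash
python3 - <<'E'
from h import *
c=imaging.capture("wrist");print(bot.read_state()["position"])
c2=imaging.capture("scene")
cv2.imwrite("pics/m2.png",np.hstack([cv2.resize(c["frame"][100:480,100:540],(400,345)),cv2.resize(c2["frame"][200:330,360:525],(400,315))[:345]] if 0 else [cv2.resize(c["frame"][100:480,100:540],(400,345)),cv2.resize(c2["frame"][190:330,365:527],(400,345))])[:,:,::-1])
E
```

```text
[0.55952497 0.1816412  0.1390768 ]
```

View pics/m2.png

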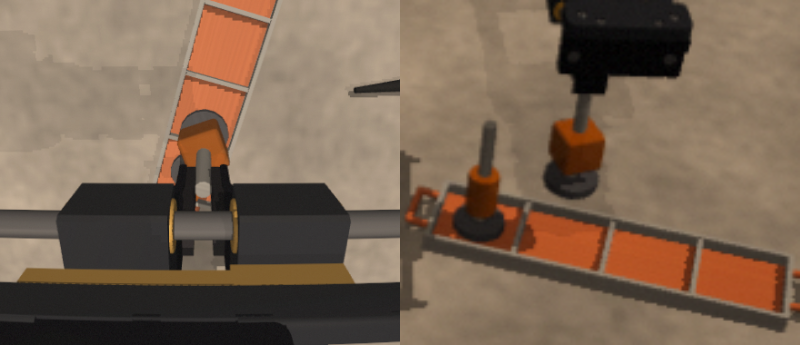

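Emit:
play_rows(motion=[[[0,0,0.008,0,0,0],[0,0,0.025,0,0,0],[0,0,0.042,0,0,0],[0,0,0.053,0,0,0],[0,0,0.059,0,0,0],[0,0,0.06,0,0,0],[0,0,0.061,0,0,0],[0,0,0.062,0,0,0]]])

```text
time_s: 13.17
position: [0.5624, 0.1837, 0.0805]
tcp_rot: [[-0.0, 1.0, 0.002], [1.0, 0.0, 0.0], [0.0, 0.002, -1.0]]
force: [-0.0, 0.4, -1.3]
opening: 0.093
grasp_force: 30.0
```

Emit:
play_rows(motion=[[[0,0,0.0005,0,0,0],[0,0,0.001,0,0,0],[0,0,0.0015,0,0,0],[0,0,0.0015,0,0,0]]])

```text
time_s: 13.5
position: [0.5619, 0.1836, 0.0787]
tcp_rot: [[-0.0, 1.0, 0.001], [1.0, 0.0, 0.0], [0.0, 0.001, -1.0]]
force: [0.3, 0.1, -0.9]
opening: 0.094
grasp_force: 30.0
```

Emit:
play_rows(motion=[[[0,0,0,0,0,0],[0,0,0,0,0,0],[0,0,0,0,0,0],[0,0,0,0,0,0],[0,0,0,0,0,0],[0,0,0,0,0,0]]], fingers=0.06)

```text
time_s: 14.0
position: [0.5615, 0.1835, 0.0783]
tcp_rot: [[-0.0, 1.0, -0.0], [1.0, 0.0, -0.0], [-0.0, -0.0, -1.0]]
force: [0.3, 0.6, -0.2]
opening: 0.464
grasp_force: 0.0
```

Emit:
play_rows(motion=[[[0,0,-0.02,0,0,0],[0,0,-0.055,0,0,0],[0,0,-0.09,0,0,0],[0,0,-0.118,0,0,0],[-0.015,-0.002,-0.124,0,0,0],[-0.04,-0.005,-0.124,0,0,0],[-0.075,-0.009,-0.124,0,0,0],[-0.11,-0.013,-0.124,0,0,0]]])

```text
time_s: 14.67
position: [0.5483, 0.0731, 0.2028]
tcp_rot: [[-0.002, 1.0, 0.001], [1.0, 0.002, -0.0], [-0.0, 0.001, -1.0]]
force: [0.2, -0.9, 0.3]
opening: 0.685
grasp_force: 0.0
```

Emit:
play_rows(motion=[[[-0.038,-0.004,0,0,0,0],[-0.078,-0.009,0,0,0,0],[-0.118,-0.014,0,0,0,0],[-0.158,-0.018,0,0,0,0],[-0.198,-0.023,0,0,0,0],[-0.238,-0.028,0,0,0,0],[-0.272,-0.032,0,0,0,0],[-0.296,-0.034,0,0,0,0]]])

```text
time_s: 15.33
position: [0.5138, -0.2259, 0.2024]
tcp_rot: [[0.002, 1.0, 0.0], [1.0, -0.002, -0.001], [-0.001, 0.0, -1.0]]
force: [-0.2, 0.8, -0.1]
opening: 0.691
grasp_force: 0.0
```

Emit:
play_rows(motion=[[[-0.01,-0.002,0,0,0,0],[-0.014,-0.002,0,0,0,0],[-0.014,-0.002,0,0,0,0],[-0.014,-0.002,0,0,0,0],[-0.014,-0.002,0,0,0,0]]])

```text
time_s: 15.75
position: [0.5125, -0.2345, 0.2022]
tcp_rot: [[-0.002, 1.0, -0.001], [1.0, 0.002, 0.001], [0.001, -0.001, -1.0]]
force: [0.8, 0.5, -0.3]
opening: 0.691
grasp_force: 0.0
```

```bash
python3 - <<'E'
from h import *
c=imaging.capture("wrist");im=c["frame"].copy();print(bot.read_state()["position"])
for x,y in [(.5123,-.2367),(.522,-.3065)]:
    u=proj(c,[x,y,.137]);print(np.round(u));cv2.circle(im,tuple(int(v) for v in np.round(u)),2,(0,255,0),-1)
c2=imaging.capture("scene")
cv2.imwrite("pics/w4.png",np.hstack([im[130:,150:500],cv2.resize(c2["frame"][200:340,365:535],(425,350))])[:,:,::-1])
E
```

```text
[ 0.51255741 -0.23458848  0.202225  ]
[323. 253.]
[335. 337.]
```

View pics/w4.png

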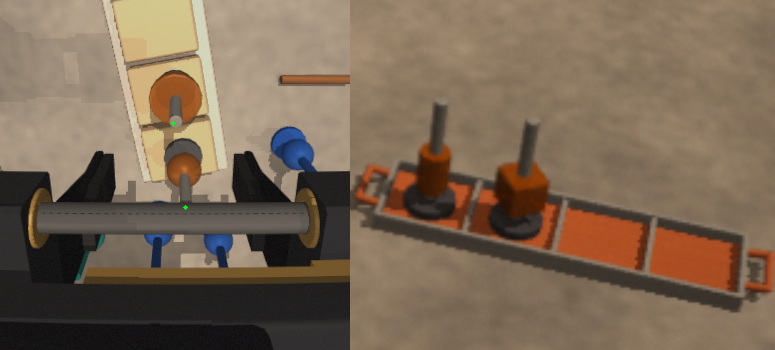

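Emit:
play_rows(motion=[[[0.001,0.001,0.015,0,0,0],[0.002,0.001,0.042,0,0,0],[0.002,0.001,0.07,0,0,0],[0.002,0.001,0.085,0,0,0],[0.002,0.001,0.0905,0,0,0],[0.002,0.001,0.0905,0,0,0],[0.002,0.001,0.0905,0,0,0],[0.002,0.001,0.0905,0,0,0]]])

```text
time_s: 16.52
position: [0.5145, -0.2348, 0.113]
tcp_rot: [[-0.0, 1.0, 0.002], [1.0, 0.001, -0.002], [-0.002, 0.002, -1.0]]
force: [-0.4, -0.2, 0.8]
opening: 0.686
grasp_force: 0.0
```

Emit:
play_rows(motion=[[[0,0,0,0,0,0],[0,0,0,0,0,0],[0,0,0,0,0,0],[0,0,0,0,0,0],[0,0,0,0,0,0],[0,0,0,0,0,0],[0,0,0,0,0,0],[0,0,0,0,0,0]]], fingers=0)

```text
time_s: 17.18
position: [0.5134, -0.2345, 0.1117]
tcp_rot: [[0.0, 1.0, -0.0], [1.0, -0.0, 0.0], [0.0, -0.0, -1.0]]
force: [-0.0, 0.5, 0.2]
opening: 0.165
grasp_force: 0.0
```

Emit:
play_rows(motion=[[[0,0,0,0,0,0],[0,0,0,0,0,0],[0,0,0,0,0,0],[0,0,0,0,0,0],[0,0,0,0,0,0]]])

```text
time_s: 17.6
position: [0.5136, -0.2345, 0.1117]
tcp_rot: [[-0.0, 1.0, 0.0], [1.0, 0.0, -0.0], [-0.0, 0.0, -1.0]]
force: [-0.2, 0.6, -0.4]
opening: 0.101
grasp_force: 30.0
```

Emit:
play_rows(motion=[[[0,0,-0.008,0,0,0],[0,0,-0.025,0,0,0],[0,0,-0.05,0,0,0],[0.01,0.001,-0.077,0,0,0],[0.03,0.004,-0.1,0,0,0],[0.058,0.008,-0.114,0,0,0],[0.09,0.012,-0.12,0,0,0],[0.125,0.017,-0.12,0,0,0]]])

```text
time_s: 18.27
position: [0.5314, -0.1094, 0.2343]
tcp_rot: [[0.002, 1.0, 0.004], [1.0, -0.002, -0.002], [-0.002, 0.004, -1.0]]
force: [1.4, -0.4, -2.1]
opening: 0.089
grasp_force: 30.0
```

Emit:
play_rows(motion=[[[0.035,0.005,0,0,0,0],[0.07,0.01,0,0,0,0],[0.105,0.014,0,0,0,0],[0.14,0.019,0,0,0,0],[0.175,0.024,0,0,0,0],[0.21,0.029,0,0,0,0],[0.245,0.034,0,0,0,0],[0.28,0.038,0,0,0,0]]])

```text
time_s: 18.93
position: [0.5681, 0.1723, 0.232]
tcp_rot: [[-0.0, 1.0, -0.001], [1.0, 0.0, -0.0], [-0.0, -0.001, -1.0]]
force: [0.7, -0.3, -2.2]
opening: 0.094
grasp_force: 30.0
```

Emit:
play_rows(motion=[[[0.03,0.004,0,0,0,0],[0.053,0.007,0,0,0,0],[0.068,0.01,0,0,0,0],[0.0765,0.011,0,0,0,0],[0.0765,0.011,0,0,0,0],[0.0765,0.011,0.01,0,0,0],[0.0765,0.011,0.03,0,0,0],[0.0765,0.011,0.05,0,0,0]]])

```text
time_s: 19.6
position: [0.58, 0.2452, 0.1816]
tcp_rot: [[0.002, 1.0, 0.002], [1.0, -0.002, -0.001], [-0.001, 0.002, -1.0]]
force: [0.2, -0.1, -1.8]
opening: 0.097
grasp_force: 30.0
```

Emit:
play_rows(motion=[[[0,0,0.025,0,0,0],[0,0,0.05,0,0,0],[0,0,0.075,0,0,0],[0,0,0.092,0,0,0],[0,0,0.098,0,0,0],[0,0,0.1,0,0,0],[0,0,0.101,0,0,0],[0,0,0.102,0,0,0]]])

```text
time_s: 20.27
position: [0.5806, 0.2466, 0.0809]
tcp_rot: [[0.001, 1.0, 0.002], [1.0, -0.001, 0.0], [0.0, 0.002, -1.0]]
force: [1.2, 0.7, -2.1]
opening: 0.095
grasp_force: 30.0
```

Emit:
play_rows(motion=[[[0,0,0.0005,0,0,0],[0,0,0.001,0,0,0],[0,0,0.0015,0,0,0],[0,0,0.0015,0,0,0]]])

```text
time_s: 20.6
position: [0.5797, 0.2472, 0.0788]
tcp_rot: [[-0.0, 1.0, 0.001], [1.0, 0.0, 0.0], [0.0, 0.001, -1.0]]
force: [-0.1, 0.0, -1.7]
opening: 0.098
grasp_force: 30.0
```

Emit:
play_rows(motion=[[[0,0,0.0005,0,0,0],[0,0,0.001,0,0,0],[0,0,0.001,0,0,0]]])

```text
time_s: 20.85
position: [0.5803, 0.2472, 0.0786]
tcp_rot: [[-0.0, 1.0, 0.002], [1.0, 0.0, 0.0], [0.0, 0.002, -1.0]]
force: [-2.0, 0.0, 5.4]
opening: 0.096
grasp_force: 30.0
```

Emit:
play_rows(motion=[[[0,0,0,0,0,0],[0,0,0,0,0,0],[0,0,0,0,0,0],[0,0,0,0,0,0],[0,0,0,0,0,0],[0,0,0,0,0,0]]], fingers=0.06)

```text
time_s: 21.35
position: [0.5794, 0.247, 0.077]
tcp_rot: [[0.0, 1.0, -0.0], [1.0, -0.0, -0.0], [-0.0, -0.0, -1.0]]
force: [-0.0, -0.0, 0.4]
opening: 0.467
grasp_force: 0.0
```

Emit:
play_rows(motion=[[[0,0,-0.02,0,0,0],[0,0,-0.055,0,0,0],[0,0,-0.09,0,0,0],[0,0,-0.118,0,0,0],[-0.015,-0.002,-0.125,0,0,0],[-0.04,-0.004,-0.125,0,0,0],[-0.075,-0.008,-0.125,0,0,0],[-0.11,-0.011,-0.125,0,0,0]]])

```text
time_s: 22.02
position: [0.5673, 0.1359, 0.2016]
tcp_rot: [[-0.002, 1.0, -0.001], [1.0, 0.002, -0.0], [-0.0, -0.001, -1.0]]
force: [1.4, -0.8, -0.9]
opening: 0.687
grasp_force: 0.0
```

Emit:
play_rows(motion=[[[-0.038,-0.004,0,0,0,0],[-0.078,-0.008,0,0,0,0],[-0.118,-0.012,0,0,0,0],[-0.158,-0.016,0,0,0,0],[-0.198,-0.02,0,0,0,0],[-0.238,-0.024,0,0,0,0],[-0.278,-0.028,0,0,0,0],[-0.318,-0.032,0,0,0,0]]])

```text
time_s: 22.68
position: [0.5348, -0.183, 0.2013]
tcp_rot: [[0.0, 1.0, -0.002], [1.0, -0.0, 0.001], [0.001, -0.002, -1.0]]
force: [0.3, -0.7, -0.4]
opening: 0.69
grasp_force: 0.0
```

Emit:
play_rows(motion=[[[-0.038,-0.005,0,0,0,0],[-0.07,-0.008,0,0,0,0],[-0.095,-0.011,0,0,0,0],[-0.112,-0.013,0,0,0,0],[-0.1235,-0.0145,0,0,0,0],[-0.1235,-0.0145,0,0,0,0],[-0.1235,-0.0145,0,0,0,0],[-0.1235,-0.0145,0,0,0,0]]])

```text
time_s: 23.35
position: [0.5218, -0.3027, 0.2019]
tcp_rot: [[-0.001, 1.0, -0.001], [1.0, 0.001, 0.002], [0.002, -0.001, -1.0]]
force: [0.3, 0.4, -0.7]
opening: 0.688
grasp_force: 0.0
```

```bash
python3 - <<'E'
from h import *
c=imaging.capture("wrist");im=c["frame"].copy();print(bot.read_state()["position"])
u=proj(c,[.522,-.3065,.137]);print(u);cv2.circle(im,tuple(int(v) for v in np.round(u)),2,(0,255,0),-1)
c2=imaging.capture("scene")
cv2.imwrite("pics/w5.png",np.hstack([im[130:,150:500],cv2.resize(c2["frame"][200:340,365:535],(425,350))])[:,:,::-1])
E
```

```text
[ 0.5220184  -0.30254946  0.20211595]
[323.49485745 255.43737206]
```

View pics/w5.png

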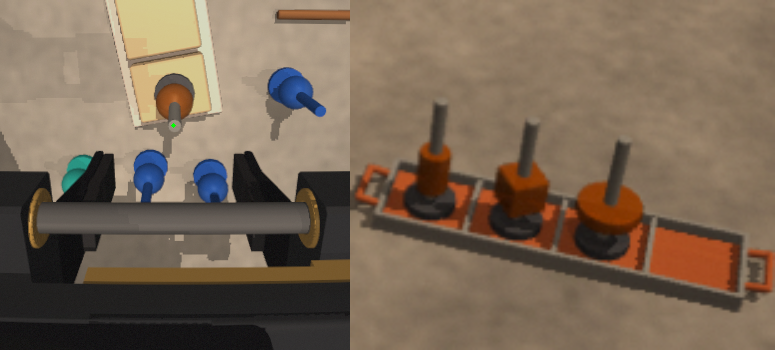

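Emit:
play_rows(motion=[[[0,0,0.015,0,0,0],[-0.001,0,0.042,0,0,0],[-0.001,0,0.07,0,0,0],[-0.001,0,0.085,0,0,0],[-0.001,0,0.0905,0,0,0],[-0.001,0,0.0905,0,0,0],[-0.001,0,0.0905,0,0,0],[-0.001,0,0.0905,0,0,0]]])

```text
time_s: 24.12
position: [0.5231, -0.3058, 0.1132]
tcp_rot: [[-0.001, 1.0, 0.002], [1.0, 0.001, -0.002], [-0.002, 0.002, -1.0]]
force: [-0.3, -1.0, -0.4]
opening: 0.689
grasp_force: 0.0
```

Emit:
play_rows(motion=[[[0,0,0,0,0,0],[0,0,0,0,0,0],[0,0,0,0,0,0],[0,0,0,0,0,0],[0,0,0,0,0,0],[0,0,0,0,0,0],[0,0,0,0,0,0],[0,0,0,0,0,0]]], fingers=0)

```text
time_s: 24.78
position: [0.5219, -0.3055, 0.1117]
tcp_rot: [[0.0, 1.0, -0.0], [1.0, -0.0, 0.0], [0.0, -0.0, -1.0]]
force: [-0.3, -0.1, 0.2]
opening: 0.168
grasp_force: 0.0
```

Emit:
play_rows(motion=[[[0,0,0,0,0,0],[0,0,0,0,0,0],[0,0,0,0,0,0],[0,0,0,0,0,0],[0,0,0,0,0,0]]])

```text
time_s: 25.2
position: [0.522, -0.3055, 0.1117]
tcp_rot: [[0.0, 1.0, 0.0], [1.0, -0.0, -0.0], [-0.0, 0.0, -1.0]]
force: [-0.3, 0.1, -0.2]
opening: 0.099
grasp_force: 30.0
```

Emit:
play_rows(motion=[[[0,0,-0.008,0,0,0],[0,0,-0.025,0,0,0],[0,0,-0.05,0,0,0],[0.01,0.001,-0.077,0,0,0],[0.03,0.004,-0.1,0,0,0],[0.058,0.007,-0.114,0,0,0],[0.09,0.011,-0.12,0,0,0],[0.125,0.015,-0.12,0,0,0]]])

```text
time_s: 25.87
position: [0.538, -0.1807, 0.2344]
tcp_rot: [[0.002, 1.0, 0.004], [1.0, -0.002, -0.003], [-0.003, 0.004, -1.0]]
force: [0.5, 0.0, -1.4]
opening: 0.099
grasp_force: 30.0
```

Emit:
play_rows(motion=[[[0.035,0.004,0,0,0,0],[0.07,0.009,0,0,0,0],[0.105,0.013,0,0,0,0],[0.14,0.017,0,0,0,0],[0.175,0.021,0,0,0,0],[0.21,0.026,0,0,0,0],[0.245,0.03,0,0,0,0],[0.28,0.034,0,0,0,0]]])

```text
time_s: 26.53
position: [0.5706, 0.1013, 0.2321]
tcp_rot: [[-0.0, 1.0, -0.0], [1.0, 0.0, -0.0], [-0.0, -0.0, -1.0]]
force: [1.0, -0.4, -1.4]
opening: 0.096
grasp_force: 30.0
```

Emit:
play_rows(motion=[[[0.035,0.004,0,0,0,0],[0.07,0.009,0,0,0,0],[0.105,0.013,0,0,0,0],[0.14,0.018,0,0,0,0],[0.17,0.021,0,0,0,0],[0.192,0.024,0,0,0,0],[0.206,0.026,0,0,0,0],[0.211,0.0265,0,0,0,0]]])

```text
time_s: 27.2
position: [0.5972, 0.3127, 0.2317]
tcp_rot: [[-0.002, 1.0, -0.0], [1.0, 0.002, 0.0], [0.0, -0.0, -1.0]]
force: [-0.6, 0.6, -1.1]
opening: 0.099
grasp_force: 30.0
```

Emit:
play_rows(motion=[[[0,0,0,0,0,0],[0,0,0.01,0,0,0],[0,0,0.03,0,0,0],[0,0,0.055,0,0,0],[0,0,0.08,0,0,0],[0,0,0.1,0,0,0],[0,0,0.115,0,0,0],[0,0,0.125,0,0,0]]])

```text
time_s: 27.87
position: [0.5961, 0.3078, 0.104]
tcp_rot: [[0.002, 1.0, -0.005], [1.0, -0.002, -0.002], [-0.002, -0.005, -1.0]]
force: [-1.3, -0.6, -1.3]
opening: 0.097
grasp_force: 30.0
```

Emit:
play_rows(motion=[[[0,0,0.01,0,0,0],[0,0,0.018,0,0,0],[0,0,0.023,0,0,0],[0,0,0.026,0,0,0],[0,0,0.027,0,0,0],[0,0,0.0275,0,0,0],[0,0,0.028,0,0,0],[0,0,0.028,0,0,0]]])

```text
time_s: 28.53
position: [0.5978, 0.3108, 0.0793]
tcp_rot: [[-0.0, 1.0, 0.001], [1.0, 0.0, 0.0], [0.0, 0.001, -1.0]]
force: [0.3, 1.4, -1.0]
opening: 0.092
grasp_force: 30.0
```

Emit:
play_rows(motion=[[[0,0,0.0005,0,0,0],[0,0,0.001,0,0,0],[0,0,0.001,0,0,0]]])

```text
time_s: 28.78
position: [0.5981, 0.3108, 0.0786]
tcp_rot: [[-0.0, 1.0, 0.002], [1.0, 0.0, 0.001], [0.001, 0.002, -1.0]]
force: [-1.3, -0.0, 2.3]
opening: 0.097
grasp_force: 30.0
```

Emit:
play_rows(motion=[[[0,0,0,0,0,0],[0,0,0,0,0,0],[0,0,0,0,0,0],[0,0,0,0,0,0],[0,0,0,0,0,0],[0,0,0,0,0,0]]], fingers=0.06)

```text
time_s: 29.28
position: [0.5974, 0.3105, 0.0776]
tcp_rot: [[0.0, 1.0, -0.0], [1.0, -0.0, -0.0], [-0.0, -0.0, -1.0]]
force: [0.2, -0.2, 0.6]
opening: 0.466
grasp_force: 0.0
```

Emit:
play_rows(motion=[[[0,0,-0.02,0,0,0],[0,0,-0.055,0,0,0],[0,0,-0.09,0,0,0],[0,0,-0.12,0,0,0],[-0.015,-0.002,-0.13,0,0,0],[-0.04,-0.004,-0.13,0,0,0],[-0.075,-0.008,-0.13,0,0,0],[-0.11,-0.011,-0.13,0,0,0]]])

```text
time_s: 29.95
position: [0.5853, 0.1993, 0.2073]
tcp_rot: [[-0.002, 1.0, -0.001], [1.0, 0.002, -0.001], [-0.001, -0.001, -1.0]]
force: [0.8, -0.2, 0.3]
opening: 0.69
grasp_force: 0.0
```

Emit:
play_rows(motion=[[[-0.035,0,0,0,0,0],[-0.075,0,0,0,0,0],[-0.115,0,0,0,0,0],[-0.155,0,0,0,0,0],[-0.185,0,0,0,0,0],[-0.2,0,0,0,0,0],[-0.2,0,0,0,0,0],[-0.2,0,0,0,0,0]]])

```text
time_s: 30.62
position: [0.5856, -0.0006, 0.207]
tcp_rot: [[0.003, 1.0, -0.002], [1.0, -0.003, 0.001], [0.001, -0.002, -1.0]]
force: [-0.9, 0.4, -0.4]
opening: 0.692
grasp_force: 0.0
```

```bash
python3 - <<'E'
from pan import *
np.set_printoptions(precision=4,suppress=True)
a=-.2782;p=np.array([.5705,.2153]);C=np.cos(a);S=np.sin(a);R={};T={}
tgt=dict(zip(["bead_round","bead_disc","bead_square","bead_tube"],Y))
for cam in ["scene","side"]:
    c=imaging.capture(cam);hsv=cv2.cvtColor(c["frame"],cv2.COLOR_RGB2HSV)
    if cam=="scene": cv2.imwrite("pics/f.png",cv2.resize(c["frame"][190:330,90:550],None,fx=1.73,fy=1.73)[:,:,::-1])
    print(cam,[(np.round(d["confidence"],2),np.round(d["at"],3)) for d in finder.recognise(cam,"kiln_post")[:1]])
    for n,y in tgt.items():
        p0=proj(c,[p[0]-S*y,p[1]+C*y,.039])
        for d in finder.outline_of(cam,n):
            m=np.array(d["pixels"]);ys,xs=np.nonzero(m)
            if len(xs) and np.hypot(xs.mean()-p0[0],ys.mean()-p0[1])<15:
                T.setdefault(n,[]).append(ray(c,xs[ys<=ys.min()+1].mean(),ys.min()+1));break
for n,r in T.items():
    if len(r)==2:
        X,e=tri(r);d=X[:2]-p;print(n,X,"pan frame",C*d[0]+S*d[1],-S*d[0]+C*d[1],"want",tgt[n],"err",e[0])
s=bot.read_state();print(s["time_s"],s["position"])
E
```

```text
scene [(np.float64(0.39), array([0.548, 0.12 , 0.035]))]
side [(np.float64(0.68), array([ 0.597, -0.015,  0.035]))]
bead_round [0.5961 0.3086 0.1028] pan frame -0.001034892939881158 0.09676457105018409 want 0.099 err 0.002398384025097279
bead_disc [0.5792 0.2453 0.1038] pan frame 0.00011832963449497948 0.03125689649084125 want 0.033 err 0.002504996731420462
bead_square [0.561  0.183  0.1047] pan frame -0.00028935489796848984 -0.03369824352910445 want -0.033 err 0.0022576520857838372
bead_tube [0.5431 0.1197 0.1039] pan frame -4.641408632794983e-05 -0.0994474733684873 want -0.099 err 0.0023578099256848124
31.2167 [0.5865 0.0009 0.2078]
```

View pics/f.png

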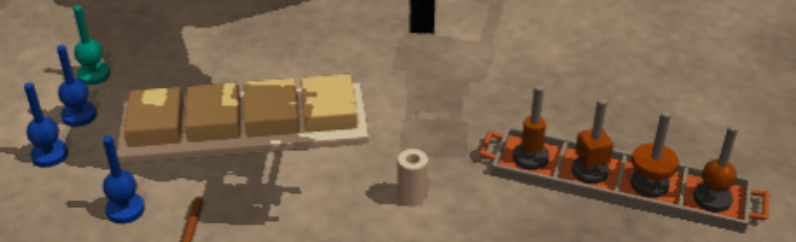

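All four beads stand upright, centred to about 2 mm, with rod tops at 0.104 m (floor 4 mm + 100 mm). The order is reversed and the post is in place.

```bash
python3 -c "
from rig import bot
print(bot.hand_in())"
```

```text
the job is handed in; nothing more can be done
None
```

I handed the job in at about 31 s: all four beads stand upright in the pan in reverse order, each within about 2 mm of its bay centre, and the kiln post still stands where it was; the judge's verdict was not shown.

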